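# Slide the sharpening stone along its rail into the corner pocket and close the keeper

## Task

Set up the sharpening board for use, pushing with the fingertips only: push the loose two-coloured sharpening stone sideways until its long side is flush against the aluminium rail, then keep it against the rail and slide it along into the covered corner pocket until it is fully home against the end stop. Last, push the brass keeper by its black knob until it is fully shut behind the stone. Never pick up or tip the stone, and leave the knife, tumbler and lemon where they are.

Things in the scene. Friction and masses are not known exactly. Their poses are not given: they have to be found in the camera images.
- board: Pale wooden board, 120 x 330 mm, fixed on the worktop. Origin: centre of its underside; x across it towards the rail (on the side away from the robot), y along it towards the corner pocket, z up. Its flat top, the bed, is 20 mm above the origin. The rail runs the whole length. The pocket is 38.5 mm wide, 28 mm deep and roofed, so the stone enters it only along the rail.
- rail_face (a point): Point on the inner face of the aluminium rail, at bed height, at mid-length: board x = +44 mm, y = 0. The rail is 10 mm wide and 10 mm high above the bed. Axes as the board's.
- stop_face (a point): Point on the inner face of the end stop, at bed height: board x = +26 mm, y = +140 mm. The face is square to the rail. Axes as the board's.
- pocket_mouth (a point): Middle of the pocket's mouth at bed height: board x = +25 mm, y = +112 mm. From here to the end stop a steel hold-down plate covers the pocket, underside 18.5 mm, top 21 mm above the bed. The cheek opposite the rail has its face at board x = +5.5 mm from y = 113 mm on; its mouth flares out to about x = 0 at y = 100 mm.
- pocket_home (a point): Point on the bed where the stone's origin lies when it is fully home: board x = +26 mm, y = +100 mm, z = 20 mm. The rear 52 mm of the stone then stand out of the pocket, uncovered. Axes as the board's.
- stone: Loose sharpening stone, 36 x 80 x 16 mm (x, y, z), cream on top, red-brown below, about 0.1 kg, lying on the bed away from rail and pocket. Origin: centre of its underside; y along its length. It starts within 0.5 rad of parallel to the rail. Dry friction: pressed hard against the rail while pushed along, it can bind, so press lightly sideways.
- keeper (a joint): Angle of the brass keeper, a flat bar 12 mm wide that reaches 44 mm from its upright pivot. 0 = fully shut, at its stop: the bar points at the rail (board +x), 2 mm behind the rear end of a stone that is home. Opening turns it clockwise from above: 1.57 points along board -y, 2.4 is its other stop. Starts at 1.9 to 2.3, clear of a stone at the rail. Stiff (1.2 N at the knob), stays where left.
- keeper_knob (a point): Centre of the top of the black knob, 12 mm across, that stands on the keeper's bar 34 mm from the pivot. The knob's top is 28 mm above the bed, the bar's top 9 mm.
- keeper_pivot (a point): Centre of the keeper's pivot at bed height: board x = -6 mm, y = +52 mm. The boss round it is 15 mm across and 14 mm high.
- tumbler: Clear tumbler, 71 mm across, 140 mm high, standing to the left of the board; origin at the centre of its underside. To be left alone.
- lemon: Lemon, 71 x 53 x 51 mm, to the right of the board; origin at the centre of its underside. To be left alone.
- knife: Paring knife lying flat to the right of the board, about 190 mm long, black handle 13 mm thick; origin under the joint of handle and blade, blade towards its +x. To be left alone.
Not all that is in view belongs to the job. Of the things shaped like the stone, the cream one is meant.

How it is judged:
By the outcome, as a careful person would: the job done as asked, in the order asked, and still so for the second after the job is handed in, with the robot touching nothing.
It also fails if it takes over 58 s, if anything falls off the work surface, if the arm or the gripper's body presses on something with over 40 N, if the wrist force passes 120 N, or if a joint passes its speed limit or range.

## Robot

A 7-joint arm with a two-finger parallel gripper is mounted at the origin on a cart in front of the work surface, level with it; the furniture and walls round the work are solid. World frame = base frame: x ahead of the robot, y to its left, z up, the work surface at z = 0. Lengths are in m, angles in rad, forces in N, time in s.
With the tool pointing down it reaches from about 0.4 to 0.875 m from the base axis. Payload 19.3 kg.
Tool frame: the origin (TCP) lies midway between the tips of the shut fingers; the grasp point (between the pads) lies 19 mm behind it; z points along the fingers, y is the direction in which the jaws open and shut (so a half turn about z gives the same grasp; the last joint's range is limited). The gripper opens to 85 mm and grips with 20 to 120 N. Pads are 22 mm wide; open, the fingers measure 114 mm over their backs; the gripper's body (76 mm by 85 mm) begins 54 mm behind the grasp point. The pads swing forward as they close: fully open they stand 13 mm farther back than shut.
Start: joints at [-1.321, 0.521, -0.036, 1.599, 0.021, 1.021, -0.113], TCP at [0.197, 0.593, 0.231] pointing down, gripper open.
Joint ranges: [-2.91, 2.91], [-0.3, 2.13], [-1.5, 1.42], [0.17, 2.43], [-1.26, 4.41], [0.16, 1.93], [-2.52, 2.52]. Speed limits (rad/s): [1.89, 1.89, 2.39, 2.39, 3.01, 3.01, 3.01].

## Interface

Orientations are given as a unit quaternion [x, y, z, w].
In Python, from cell import telemetry, read_camera, manip gives the robot as it stands. The module is installed in compiled form; this text tells all that it offers.
- The arm moves only by the tool step_arm, never from a script. Its argument "series" is one flat list of numbers, 5 for each row, row after row: the opening, from -1 (shut) to 1 (fully open), so that 0 is half open, then the shift along the tool's x, y, z scaled (see below), then the turn about the tool's z scaled (see below). A call has 1 to 8 rows; each row is the pose to reach, as a shift and turn from the pose commanded when the call began, along the tool's axes at that moment; what a row does not reach only later rows make up. The controller multiplies each number of a shift by 0.4 m and each number of a turn by 45 degrees. A row lasts 1/10 s, in which the tool goes at most 50 mm and 8.59 degrees, less where a joint would pass 70% of its speed; a pose out of reach is approached as far as the arm can. A call with a number of a shift or a turn outside -1 to 1 is refused whole. A call with a gripper value outside its range is refused whole. The fingers move at their own pace and stop on an object; "newtons" is the grip in N (left out, the last holds). Time passes only in rows, so rows that repeat a pose let the fingers close. It gives the time, the measured TCP pose, the force and the opening at its end, in the units of the state.
- telemetry.observe(): the state, without advancing time (a new reading comes with each control period).
- read_camera(name): name is "scene" or "top" or "wrist"; returns a dict with "color" (384x512x3 uint8, red, green, blue), "mtx" (3x3 intrinsics, pixels), "xyz" and "attitude" of the camera in the world. Camera axes: x right, y down, z forward; pixel columns grow to the right and rows downward; lengths in m; the calibration is good to about 2 mm. A picture is of the moment at which its call begins. There is no depth.
- manip.job_done(): hands the job in, once; it reports no verdict.
The state is a dict: "clock": time; "q": joint angles; "joint_vel": joint speeds; "joint_torque": joint torques, N m; "tcp_pos": TCP position; "orientation": TCP orientation; "ft_force": force on the tool from outside, world axes, zero at the start; "wrist_torque": the same for the moment, N m; "finger_gap": finger opening in m.
Only numpy, scipy, OpenCV 4.12 (cv2) and the standard library are available. Lean on these libraries where they do the work, as an engineer would, in place of code of your own. Each camera call takes 0.05 s, during which the arm holds its last target.

## Working session

There is one attempt and no reset: what is moved stays moved. The work goes in short steps, Python scripts to look and compute and a tool call to move; the robot and the scene stay as the last step left them, time stands still between calls to the robot, and variables do not carry over. Pictures are saved under pics/ and viewed, and the job is handed in when it is done.

Besides the shell and the picture viewer there is one more tool, called after "Emit:" by a JSON object that holds its "name" and its "arguments", one argument or row to a line. step_arm: Moves the arm, as the interface text tells. Shifts and turns lie within -1 to 1; 1 stands for 0.4 m of shift or 45 degrees of turn. Its arguments: {"type":"object","properties":{"series":{"type":"array"},"newtons":{"type":"number"}},"required":["series"]}

```bash
mkdir -p pics; python3 - <<'E'
from cell import telemetry, read_camera
import cv2
s=telemetry.observe()
for k in s: print(k,s[k])
for n in ["scene","top","wrist"]:
    c=read_camera(n); cv2.imwrite(f"pics/{n}0.png",c["color"][:,:,::-1]); print(n,c["mtx"],c["xyz"],c["attitude"])
E
```

```text
clock 0.0
q [-1.32121314  0.52197886 -0.03632548  1.59998787  0.0211943   1.02108334
 -0.11274385]
joint_vel [ 1.14413982e-03 -1.02444763e-03  5.18293442e-04 -7.25186855e-04
  3.02218206e-04  1.04342403e-03 -4.93318672e-05]
joint_torque [ 5.74578426e-04 -9.27108836e+01  1.97993517e+00 -3.69928551e+01
  1.77953881e-02  8.22471105e-03  2.51480671e-06]
tcp_pos [0.19640775 0.59299865 0.23075486]
orientation [ 1.59190838e-01  9.87247684e-01 -5.34010364e-04 -4.97981783e-05]
ft_force [0.89252232 0.03372217 0.23175414]
wrist_torque [ 0.03022082 -0.0553177  -0.02258389]
finger_gap 0.08517457693942723
scene [[380.87658194   0.         259.12061558]
 [  0.         380.87658194 192.19202313]
 [  0.           0.           1.        ]] [ 0.76238271 -1.10985099  1.13516355] [ 0.91174796  0.19049604 -0.067898   -0.35751471]
top [[441.77260878   0.         252.76496557]
 [  0.         441.77260878 189.62527981]
 [  0.           0.           1.        ]] [ 0.17389237 -0.19375599  1.45323288] [ 0.70593523 -0.70392328  0.05678148 -0.05406781]
wrist [[308.48574301   0.         255.63313095]
 [  0.         308.48574301 186.73124171]
 [  0.           0.           1.        ]] [0.12457529 0.61736075 0.3735002 ] [0.80145413 0.57896805 0.08774826 0.12152168]
```

View pics/scene0.png

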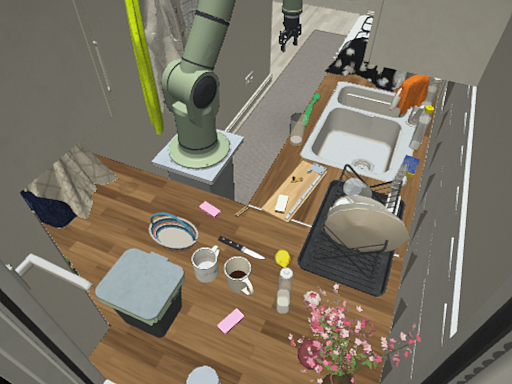

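View pics/top0.png

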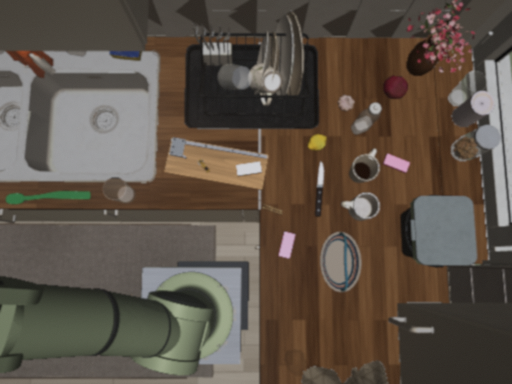

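View pics/wrist0.png

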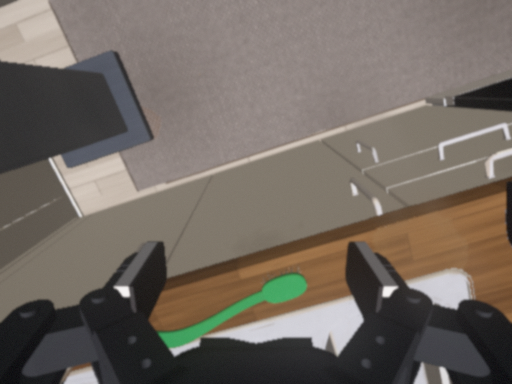

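The top view shows the board at about (165–267, 140–187). The stone is the cream block near (249,169), the keeper is near (205,165), and the pocket is at the upper-left end around (178,147). I'll zoom in.

```bash
cat > h.py <<'E'
import numpy as np, cv2
from scipy.spatial.transform import Rotation as R
from cell import telemetry, read_camera
def ray(c,uv,z):
    d=R.from_quat(c["attitude"]).as_matrix()@np.linalg.inv(c["mtx"])@np.array([uv[0],uv[1],1.])
    o=np.array(c["xyz"]); return o+d*(z-o[2])/d[2]
def proj(c,P):
    p=(np.asarray(P)-c["xyz"])@R.from_quat(c["attitude"]).as_matrix()
    q=p@np.array(c["mtx"]).T; return q[...,:2]/q[...,2:]
def crop(c,u0,v0,u1,v1,s,fn):
    im=np.ascontiguousarray(c["color"][v0:v1,u0:u1,::-1]); cv2.imwrite(fn,cv2.resize(im,None,fx=s,fy=s,interpolation=cv2.INTER_CUBIC))
E
python3 - <<'E'
from h import *
c=read_camera("top"); crop(c,155,130,280,200,6,"pics/t1.png")
for uv in [(165,177),(172,140),(267,150),(263,187),(249,169),(205,165)]: print(uv,ray(c,uv,0.02).round(3))
print(ray(c,(190,315),0))
c=read_camera("scene"); crop(c,255,155,335,230,8,"pics/s1.png")
E
```

```text
(165, 177) [0.442 0.09  0.02 ]
(172, 140) [0.568 0.071 0.02 ]
(267, 150) [ 0.535 -0.246  0.02 ]
(263, 187) [ 0.41  -0.233  0.02 ]
(249, 169) [ 0.47  -0.186  0.02 ]
(205, 165) [ 0.483 -0.041  0.02 ]
[-0.00115431 -0.00013767  0.        ]
```

View pics/t1.png

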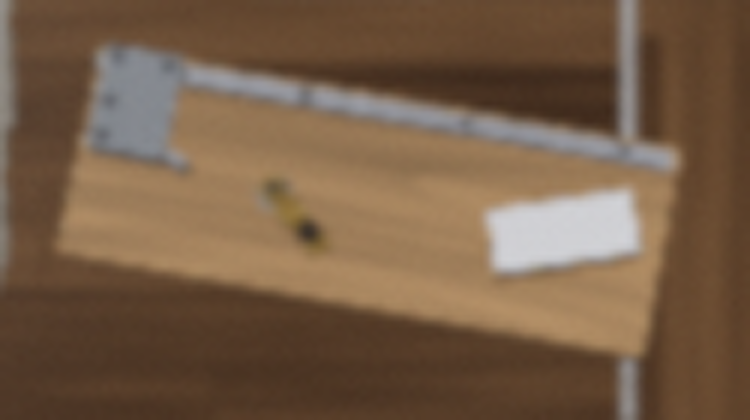

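View pics/s1.png

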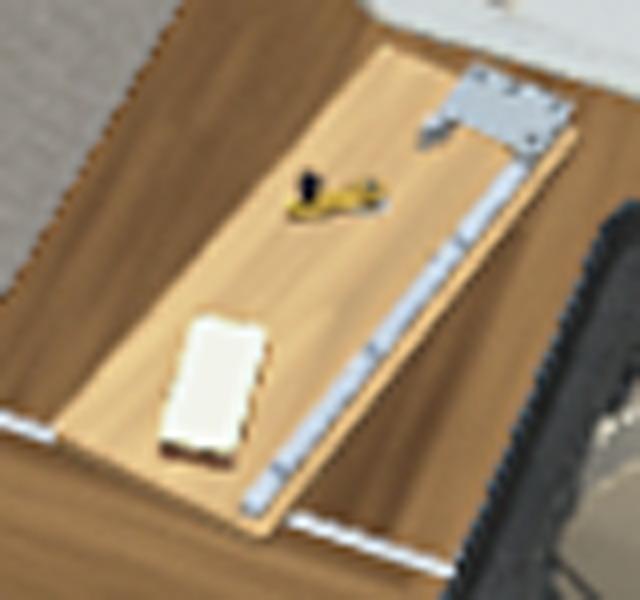

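```bash
cat > fit.py <<'E'
from h import *
from scipy.optimize import least_squares
def B2W(p,b):
    b=np.atleast_2d(b)/1000.; c,s=np.cos(p[2]),np.sin(p[2])
    return np.c_[p[0]+c*b[:,0]-s*b[:,1],p[1]+s*b[:,0]+c*b[:,1],b[:,2]]
def W2B(p,w):
    w=np.atleast_2d(w); d=w[:,:2]-p[:2]; c,s=np.cos(p[2]),np.sin(p[2])
    return np.c_[c*d[:,0]+s*d[:,1],-s*d[:,0]+c*d[:,1],w[:,2]]*1000
E
python3 - <<'E'
from fit import *
T=read_camera("top");S=read_camera("scene")
ct=lambda U,V:(155+(U+.5)/6-.5,130+(V+.5)/6-.5)
cs=lambda U,V:(255+(U+.5)/8-.5,155+(V+.5)/8-.5)
A=(-60,165,20);B=(-60,-165,20);C=(60,-165,20);
tp=[(A,ct(57,250)),(B,ct(641,356)),((54,-165,30),ct(680,150)),((-6,52,34),ct(275,187))]
sp=[(A,cs(387,47)),(B,cs(57,430)),(C,cs(262,533)),((44,-165,30),cs(243,505))]
def f(p,parts):
    return np.concatenate([(proj(c,B2W(p,[q[0] for q in L]))-np.array([q[1] for q in L])).ravel() for c,L in parts])
for parts in ([(T,tp)],[(S,sp)],[(T,tp),(S,sp)]):
    r=least_squares(f,[.49,-.08,-.17],args=(parts,)); print(r.x.round(4),r.fun.round(2))
p=r.x
for n,uv,z in [("st",ct(632,187),.036),("st",ct(640,255),.036),("st",ct(493,273),.036),("st",ct(486,211),.036),("knob",ct(307,231),.048),("piv",ct(275,187),.034)]:
    print(n,W2B(p,ray(T,uv,z)).round(1))
for n,uv,z in [("st",cs(206,315),.036),("st",cs(266,325),.036),("st",cs(238,452),.036),("st",cs(162,440),.036),("knob",cs(308,175),.048)]:
    print(n,W2B(p,ray(S,uv,z)).round(1))
np.save("p.npy",p)
s=telemetry.observe();print(R.from_quat(s["orientation"]).as_matrix().round(3))
W=read_camera("wrist"); Rt=R.from_quat(s["orientation"]).as_matrix()
print("cam in tool",Rt.T@(np.array(W["xyz"])-s["tcp_pos"]),(Rt.T@R.from_quat(W["attitude"]).as_matrix()).round(3))
E
```

```text
[ 0.4914 -0.0775 -0.1762] [-0.39 -0.01  0.62 -0.07  0.22  0.25 -0.44 -0.19]
[ 0.4959 -0.0804 -0.1791] [ 0.14 -0.68 -0.53 -0.46  0.77  0.49 -0.38  0.42]
[ 0.4929 -0.0782 -0.1743] [-0.17 -0.37  0.87 -0.63  0.4  -0.31 -0.24 -0.63 -0.54 -1.22 -0.88 -0.96
  0.45 -0.15 -0.7  -0.2 ]
st [[  26.2 -141.6   36. ]]
st [[ -10.4 -152.5   36. ]]
st [[-34.3 -75.5  36. ]]
st [[ -1.1 -65.4  36. ]]
knob [[-31.6  26.9  48. ]]
piv [[-7.9 50.8 34. ]]
st [[-27.1 -76.3  36. ]]
st [[  0.7 -65.6  36. ]]
st [[  30.6 -142.6   36. ]]
st [[  -3.  -156.3   36. ]]
knob [[-28.7  24.9  48. ]]
[[-0.949  0.314 -0.   ]
 [ 0.314  0.949 -0.   ]
 [-0.    -0.    -1.   ]]
cam in tool [ 0.07585253  0.0003574  -0.14271222] [[ 0.    -0.955 -0.296]
 [ 1.    -0.     0.001]
 [-0.001 -0.296  0.955]]
```

Emit:
{"name": "step_arm", "arguments": {
  "series": [0, -0.71, -0.555, 0, -0.185, 0, -0.71, -0.555, 0, -0.185, 0, -0.71, -0.555, 0, -0.185, 0, -0.71, -0.555, 0, -0.185, 0, -0.71, -0.555, 0, -0.185, 0, -0.71, -0.555, 0, -0.185, 0, -0.71, -0.555, 0, -0.185, 0, -0.71, -0.555, 0, -0.185],
  "newtons": 20
}}

```text
clock: 1.2
tcp_pos: [0.3991, 0.2884, 0.2316]
orientation: [0.09, 0.996, -0.001, 0.001]
ft_force: [-1.3, 0.4, 1.3]
finger_gap: 0.0426
```

Emit:
{"name": "step_arm", "arguments": {
  "series": [0, -0.395, -0.91, 0, 0, 0, -0.395, -0.91, 0, 0, 0, -0.395, -0.91, 0, 0, 0, -0.395, -0.91, 0, 0, 0, -0.395, -0.91, 0, 0, 0, -0.395, -0.91, 0, 0, 0, -0.395, -0.91, 0, 0, 0, -0.395, -0.91, 0, 0]
}}

```text
clock: 2.0
tcp_pos: [0.4889, -0.0948, 0.2316]
orientation: [0.087, 0.996, -0.0, 0.0]
ft_force: [0.9, 0.6, -0.2]
finger_gap: 0.0425
```

Emit:
{"name": "step_arm", "arguments": {
  "series": [0, 0, 0, 0, 0, 0, 0, 0, 0, 0]
}}

```text
clock: 2.2
tcp_pos: [0.4887, -0.0933, 0.2312]
orientation: [0.088, 0.996, 0.0, -0.0]
ft_force: [0.3, 1.1, -0.6]
finger_gap: 0.0426
```

```bash
python3 - <<'E'
from fit import *
W=read_camera("wrist"); cv2.imwrite("pics/w1.png",cv2.resize(np.ascontiguousarray(W["color"][:,:,::-1]),(800,600),interpolation=cv2.INTER_CUBIC))
import pickle; pickle.dump(W,open("w1.pkl","wb"))
s=telemetry.observe();print(s["clock"],s["tcp_pos"],s["orientation"],s["ft_force"])
E
```

```text
2.25 [ 0.48862528 -0.09213027  0.23117602] [ 8.71347811e-02  9.96196509e-01  1.53277175e-04 -1.51232176e-04] [-0.02629841  0.46581062  0.00352233]
```

View pics/w1.png

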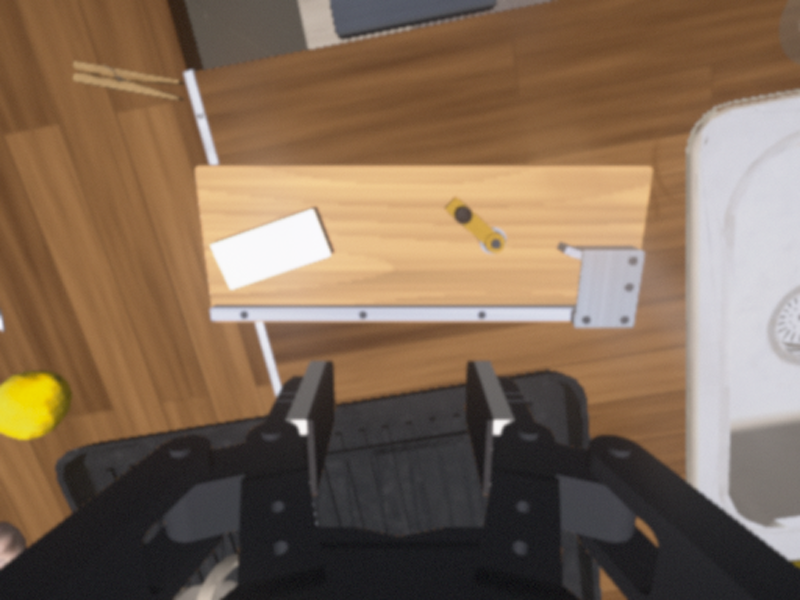

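The wrist view shows the whole board. The stone's corners are about (210,243), (314,208), (331,251) and (232,289). The knob is at (463,214), the pivot at (495,243), and the rail's inner edge lies at row 306. I'll refine the fit with these.

```bash
python3 - <<'E'
from fit import *
import pickle; W=pickle.load(open("w1.pkl","rb"))
k=lambda U,V:((U+.5)/1.5625-.5,(V+.5)/1.5625-.5)
L=[((-60,165,20),k(652,167)),((-60,-165,20),k(195,167)),((54,-165,30),k(211,322)),((44,-165,30),k(209,306)),((44,110,30),k(573,307)),((-6,52,34),k(495,243))]
f=lambda p:(proj(W,B2W(p,[q[0] for q in L]))-np.array([q[1] for q in L])).ravel()
r=least_squares(f,np.load("p.npy"));p=r.x;print(p.round(4),r.fun.round(2))
np.save("p.npy",p)
q=[W2B(p,ray(W,k(*uv),.036))[0] for uv in [(210,243),(314,208),(331,251),(232,289)]]
print(np.round(q,1),np.mean(q,0).round(1))
print("knob",W2B(p,ray(W,k(463,214),.048)).round(1))
print("tcp",W2B(p,telemetry.observe()["tcp_pos"]).round(1))
s=telemetry.observe();t=R.from_quat(s["orientation"]).as_matrix()[:,0];print(np.degrees(np.arctan2(t[1],t[0]))-180-np.degrees(p[2]))
E
```

```text
[ 0.4919 -0.0741 -0.1721] [ 3.74 -1.54 -0.87 -0.26 -2.   -0.13 -1.76  2.17 -1.61  0.55  2.19  0.66]
[[  -8.  -153.6   36. ]
 [ -32.5  -78.3   36. ]
 [  -1.9  -67.9   36. ]
 [  26.2 -141.7   36. ]] [  -4.  -110.4   36. ]
knob [[-29.5  24.   48. ]]
tcp [[-2.000e-01 -1.830e+01  2.312e+02]]
-0.13487046220356014
```

```bash
python3 - <<'E'
from fit import *
import pickle
s=telemetry.observe();print(s["tcp_pos"],np.abs(s["joint_vel"]).max())
W=read_camera("wrist");pickle.dump(W,open("w2.pkl","wb"))
Rt=R.from_quat(s["orientation"]).as_matrix()
print("cam in tool",Rt.T@(np.array(W["xyz"])-s["tcp_pos"]))
im=np.ascontiguousarray(W["color"][95:220,115:430,::-1])
cv2.imwrite("pics/w2a.png",cv2.resize(im[:,:160],None,fx=5,fy=4.8*5/4.8,interpolation=cv2.INTER_CUBIC)[:600])
cv2.imwrite("pics/w2b.png",cv2.resize(im[:,155:],None,fx=5,fy=5,interpolation=cv2.INTER_CUBIC)[:600])
E
```

```text
[ 0.48862528 -0.09213027  0.23117602] 0.026181445634067182
cam in tool [ 0.07579558  0.00038839 -0.14272406]
```

View pics/w2a.png

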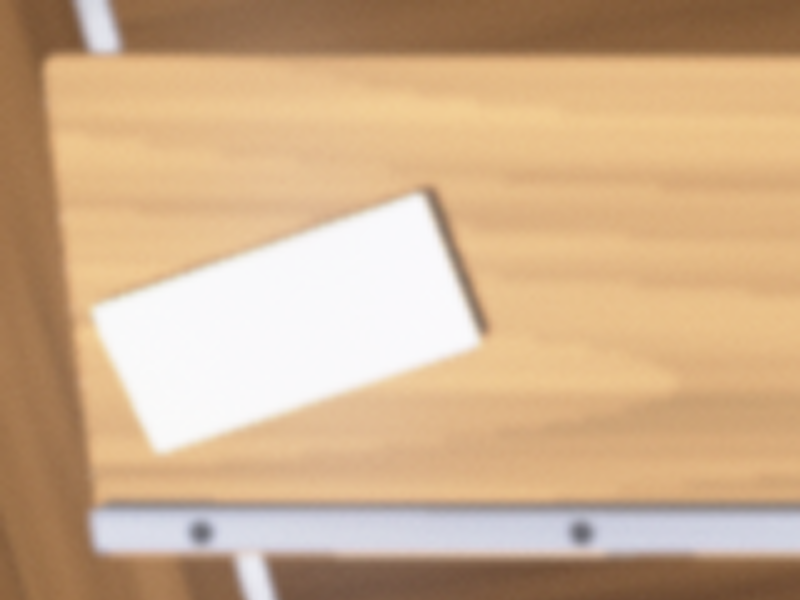

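View pics/w2b.png

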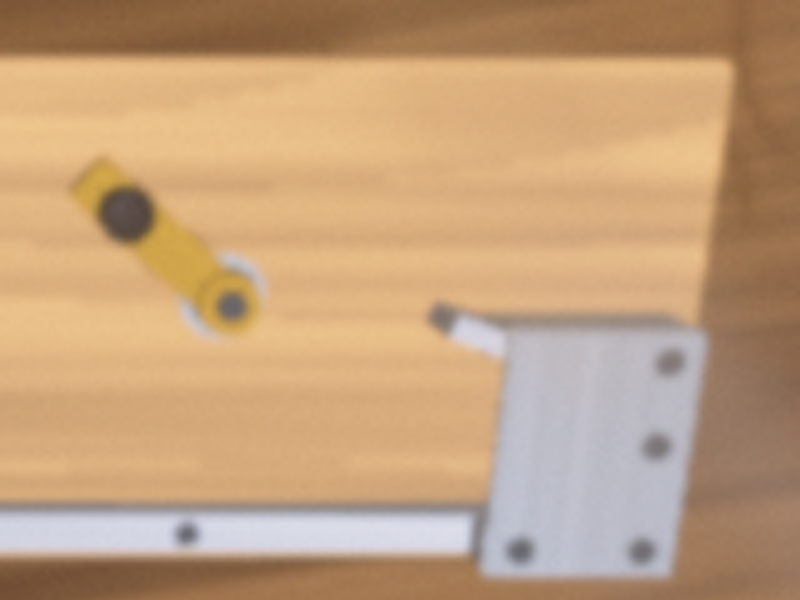

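```bash
python3 - <<'E'
from fit import *
import pickle; W=pickle.load(open("w2.pkl","rb"))
a=lambda X,Y:(115+(X+.5)/5-.5,95+(Y+.5)/5-.5)
b=lambda X,Y:(270+(X+.5)/5-.5,95+(Y+.5)/5-.5)
L=[((-60,165,20),b(735,60)),((-60,-165,20),a(43,57)),((54,-165,30),a(97,554)),((44,-165,30),a(90,508)),((-6,52,34),b(232,306))]
def f(p):
    P=B2W(p,[q[0] for q in L]); P[:,2]+=p[3] if len(p)>3 else 0
    return (proj(W,P)-np.array([q[1] for q in L])).ravel()
for x0 in (np.load("p.npy"),np.r_[np.load("p.npy"),0]):
    r=least_squares(f,x0);p=r.x;print(p.round(4),r.fun.round(2))
    q=[W2B(p,ray(W,uv,.036+(p[3] if len(p)>3 else 0)))[0] for uv in [a(93,310),a(424,190),a(485,341),a(160,453)]]
    print(np.round(q,1),np.mean(q,0).round(1)); kn=W2B(p,ray(W,b(127,214),.048))[0]; print("knob",kn.round(1)); print(W2B(p,ray(W,b(232,306),.036)).round(1),W2B(p,ray(W,b(495,450),.041)).round(1))
    print(np.linalg.norm(q[0]-q[1]),np.linalg.norm(q[2]-q[1]))
E
```

```text
[ 0.4918 -0.0742 -0.173 ] [ 3.08 -0.85 -0.52  0.18 -2.41  0.15 -2.03  1.41  1.63  0.47]
[[  -6.4 -153.6   36. ]
 [ -32.8  -78.5   36. ]
 [   0.8  -66.7   36. ]
 [  26.9 -142.3   36. ]] [  -2.9 -110.3   36. ]
knob [-29.1  24.1  48. ]
[[-7.  49.7 36. ]] [[ 25.1 110.   41. ]]
79.61226723621223 35.607529944416264
[ 0.4925 -0.0748 -0.1725 -0.0056] [ 0.   -0.47  1.15  0.69 -0.93 -0.86 -0.53  0.51  0.21  0.1 ]
[[  -6.  -155.4   30.4]
 [ -32.8  -79.    30.4]
 [   1.3  -67.1   30.4]
 [  27.8 -143.9   30.4]] [  -2.4 -111.3   30.4]
knob [-29.9  24.6  48. ]
[[-7.7 50.2 36. ]] [[ 24.4 110.4  41. ]]
80.93384085599072 36.19861940680266
```

Emit:
{"name": "step_arm", "arguments": {
  "series": [0, 0.155, -0.23, 0, 0, 0, 0.155, -0.23, 0.1, 0, 0, 0.155, -0.23, 0.22, 0, 0, 0.155, -0.23, 0.34, 0, 0, 0.155, -0.23, 0.44, 0, 0, 0.155, -0.23, 0.5, 0, 0, 0.155, -0.23, 0.5, 0, 0, 0.155, -0.23, 0.5, 0]
}}

```text
clock: 3.1
tcp_pos: [0.412, -0.1718, 0.0319]
orientation: [0.087, 0.996, 0.0, -0.0]
ft_force: [-0.1, -0.9, 0.6]
finger_gap: 0.0427
```

```bash
cat >> fit.py <<'E'
PB=np.array([.4915,-.0762,-.173])
def st():
    s=telemetry.observe(); t=R.from_quat(s["orientation"]).as_matrix()[:,0]
    f=s["ft_force"]; c,n=np.cos(PB[2]),np.sin(PB[2])
    print("t",s["clock"],"tcpB",W2B(PB,s["tcp_pos"]).round(1),"yaw",round(np.degrees(np.arctan2(t[1],t[0]))%360-180-np.degrees(PB[2]),2),"FB",np.round([c*f[0]+n*f[1],-n*f[0]+c*f[1],f[2]],1),"vel",np.abs(s["joint_vel"]).max().round(3))
E
python3 - <<'E'
from fit import *
st()
W=read_camera("wrist"); cv2.imwrite("pics/w3.png",cv2.resize(np.ascontiguousarray(W["color"][:,:,::-1]),(800,600),interpolation=cv2.INTER_CUBIC))
E
```

```text
t 3.1 tcpB [[ -61.9 -107.9   31.9]] yaw -0.02 FB [ 0.1 -0.9  0.6] vel 0.038
```

View pics/w3.png

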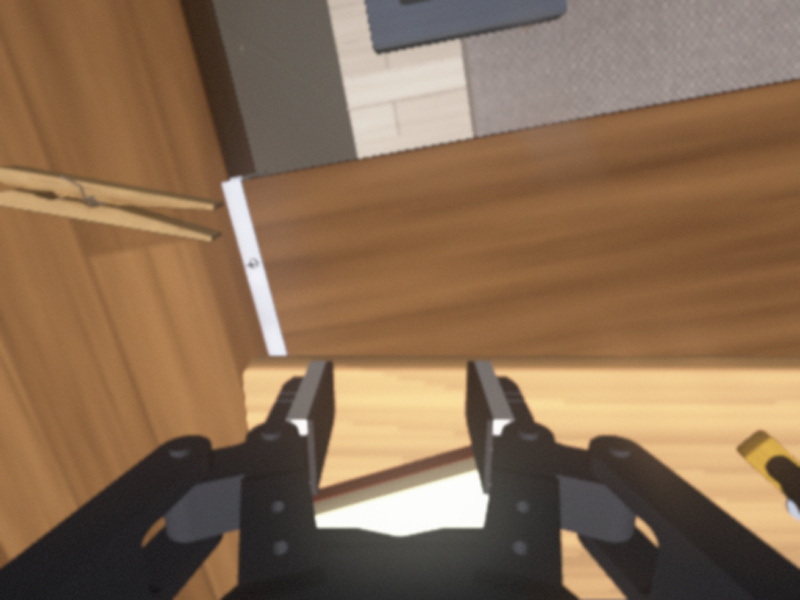

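Emit:
{"name": "step_arm", "arguments": {
  "series": [0, 0, 0, 0.015, 0, 0, -0.02, 0, 0.015, 0, 0, -0.035, 0, 0.015, 0, 0, -0.05, 0, 0.015, 0, 0, -0.065, 0, 0.015, 0, 0, -0.08, 0, 0.015, 0, 0, -0.095, 0, 0.015, 0, 0, -0.11, 0, 0.015, 0]
}}

```text
clock: 3.95
tcp_pos: [0.4554, -0.1802, 0.0253]
orientation: [0.087, 0.996, 0.0, -0.0]
ft_force: [-1.1, 0.5, -0.1]
finger_gap: 0.0432
```

```bash
python3 - <<'E'
from fit import *
st()
T=read_camera("top"); crop(T,155,130,280,200,6,"pics/t4.png")
E
```

```text
t 3.95 tcpB [[ -17.7 -108.6   25.3]] yaw -0.09 FB [-1.1  0.3 -0.1] vel 0.147
```

View pics/t4.png

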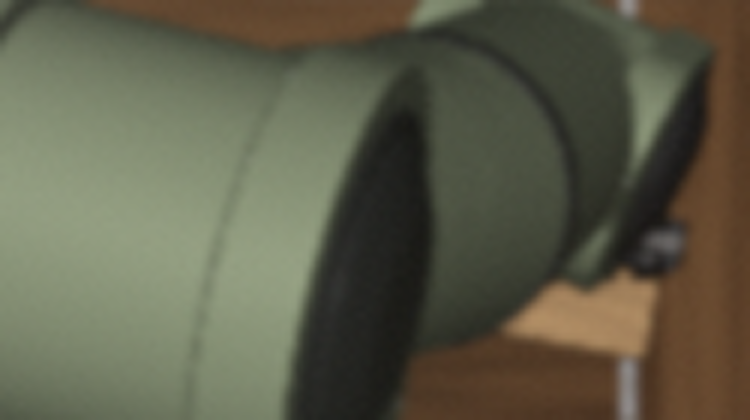

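Emit:
{"name": "step_arm", "arguments": {
  "series": [0, -0.008, 0, 0, 0, 0, -0.015, 0, 0, 0, 0, -0.022, 0, 0, 0, 0, -0.03, 0, 0, 0, 0, -0.03, 0, 0, 0]
}}

```text
clock: 4.5
tcp_pos: [0.4674, -0.1823, 0.0253]
orientation: [0.087, 0.996, -0.0, 0.0]
ft_force: [-1.0, -0.6, -0.4]
finger_gap: 0.0427
```

```bash
python3 - <<'E'
from fit import *
st()
W=read_camera("wrist"); cv2.imwrite("pics/w5.png",cv2.resize(np.ascontiguousarray(W["color"][:,:,::-1]),(800,600),interpolation=cv2.INTER_CUBIC))
T=read_camera("scene"); crop(T,255,155,335,230,8,"pics/s5.png")
E
```

```text
t 4.5 tcpB [[  -5.5 -108.7   25.3]] yaw -0.08 FB [-0.9 -0.7 -0.4] vel 0.012
```

View pics/w5.png

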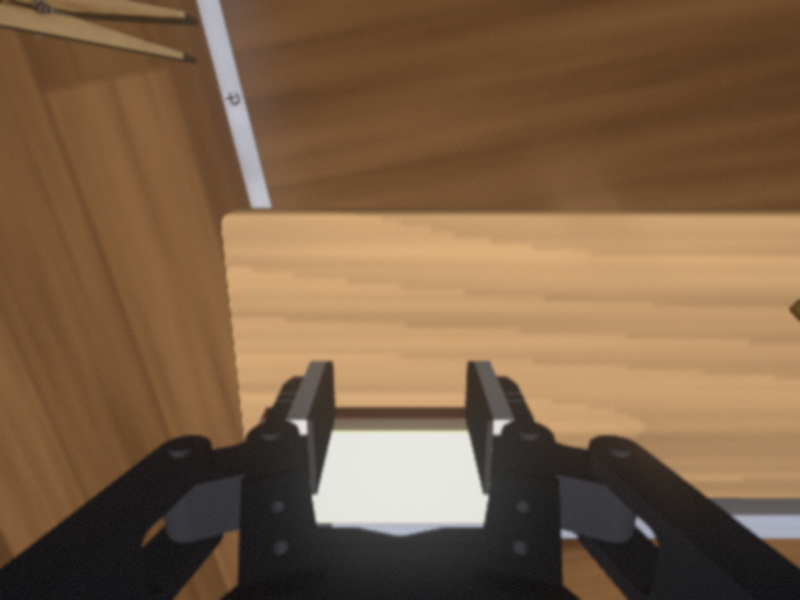

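View pics/s5.png

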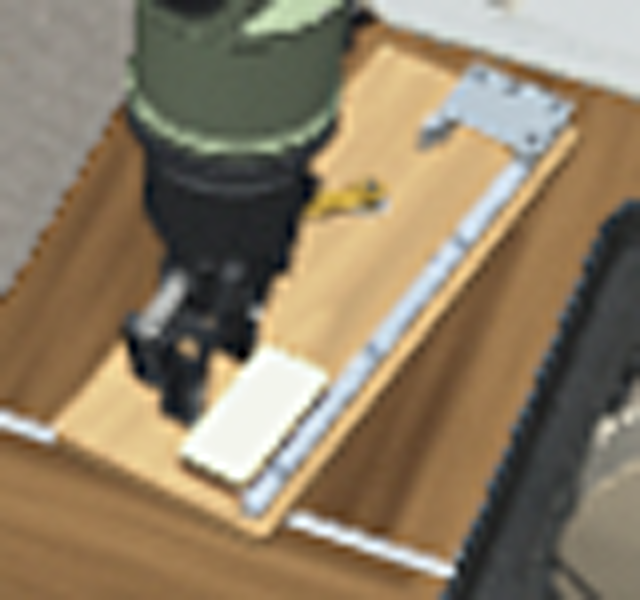

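The stone is now parallel to the rail, with a small gap left. I'll creep forward and watch the force.

Emit:
{"name": "step_arm", "arguments": {
  "series": [0, -0.004, 0, 0, 0, 0, -0.007, 0, 0, 0, 0, -0.01, 0, 0, 0, 0, -0.01, 0, 0, 0]
}}

```text
clock: 5.0
tcp_pos: [0.4695, -0.1827, 0.0251]
orientation: [0.087, 0.996, 0.0, -0.001]
ft_force: [-7.9, 1.8, 5.2]
finger_gap: 0.043
```

```bash
python3 - <<'E'
from fit import *
st()
E
```

```text
t 5.0 tcpB [[  -3.4 -108.7   25.1]] yaw -0.11 FB [-8.1  0.4  5.2] vel 0.005
```

Emit:
{"name": "step_arm", "arguments": {
  "series": [0, 0.04, 0, 0, 0, 0, 0.06, 0, -0.02, 0, -0.5, 0.06, 0, -0.12, 0, -1, 0.06, 0, -0.2, 0, -1, 0.06, -0.1, -0.2, 0, -1, 0, -0.18, -0.2, 0, -1, -0.065, -0.18, -0.2, 0, -1, -0.065, -0.18, -0.2, 0]
}}

```text
clock: 5.8
tcp_pos: [0.4865, -0.2595, 0.1061]
orientation: [0.087, 0.996, -0.0, 0.001]
ft_force: [-0.4, 1.0, -0.2]
finger_gap: 0.0001
```

```bash
python3 - <<'E'
from fit import *
st()
W=read_camera("wrist"); cv2.imwrite("pics/w6.png",cv2.resize(np.ascontiguousarray(W["color"][:,:,::-1]),(800,600),interpolation=cv2.INTER_CUBIC))
T=read_camera("scene"); crop(T,255,155,335,230,8,"pics/s6.png")
E
```

```text
t 5.8 tcpB [[  26.6 -181.4  106.1]] yaw -0.11 FB [-0.6  0.9 -0.2] vel 0.087
```

View pics/w6.png

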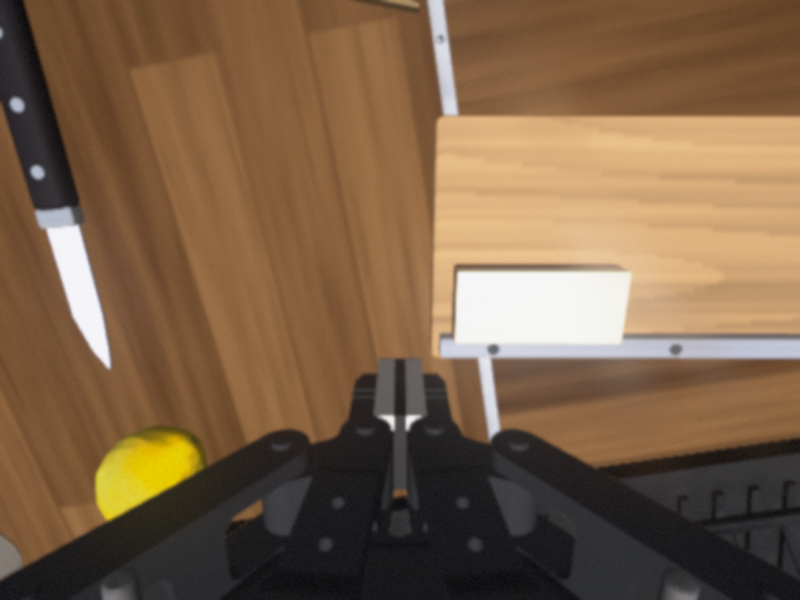

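View pics/s6.png

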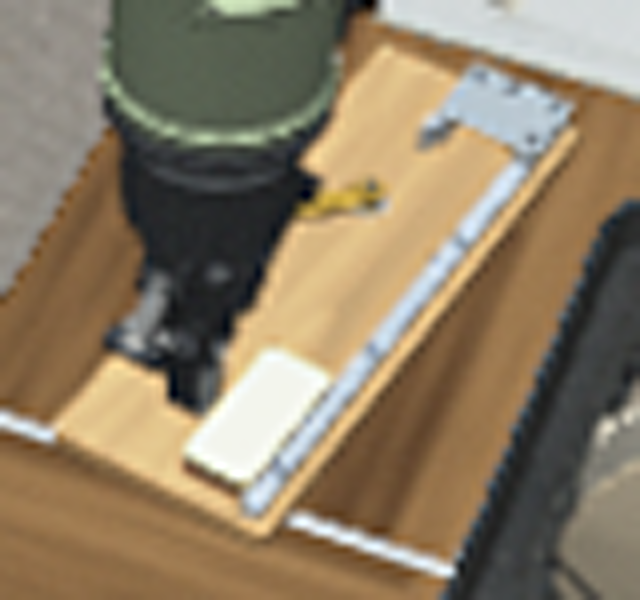

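The wrist view shows the stone flush along the rail, with its top from (453,345) to (622,345) touching the rail edge at row 337–345. Next I'll lower behind its rear end and push along the rail.

Emit:
{"name": "step_arm", "arguments": {
  "series": [-1, 0, 0, 0.1, 0, -1, 0, 0, 0.2, 0, -1, 0, 0, 0.2, 0, -1, 0, 0.03, 0.2, 0, -1, 0, 0.05, 0.2, 0, -1, 0, 0.07, 0.2, 0, -1, 0, 0.09, 0.2, 0, -1, 0, 0.11, 0.2, 0]
}}

```text
clock: 6.7
tcp_pos: [0.4922, -0.2156, 0.0268]
orientation: [0.087, 0.996, -0.001, 0.001]
ft_force: [-4.0, -8.0, 9.5]
finger_gap: -0.0001
```

```bash
python3 - <<'E'
from fit import *
st()
W=read_camera("wrist"); cv2.imwrite("pics/w7.png",cv2.resize(np.ascontiguousarray(W["color"][:,:,::-1]),(800,600),interpolation=cv2.INTER_CUBIC))
E
```

```text
t 6.7 tcpB [[  24.7 -137.2   26.8]] yaw -0.12 FB [-2.6 -8.6  9.5] vel 0.154
```

View pics/w7.png

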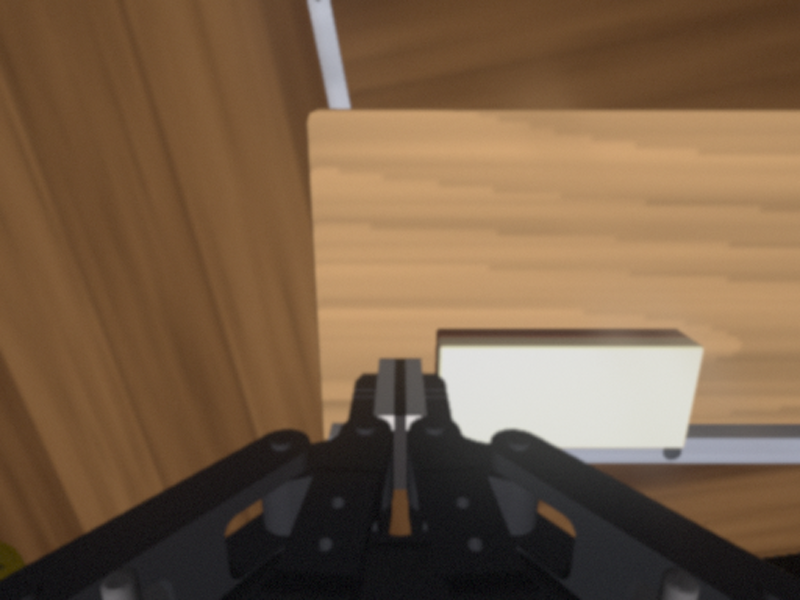

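Emit:
{"name": "step_arm", "arguments": {
  "series": [-1, 0, 0, 0, 0, -1, 0, 0, 0, 0]
}}

```text
clock: 6.95
tcp_pos: [0.4924, -0.2149, 0.0266]
orientation: [0.087, 0.996, -0.0, 0.001]
ft_force: [-0.2, -2.9, 4.5]
finger_gap: -0.0001
```

```bash
python3 - <<'E'
from fit import *
st()
E
```

```text
t 6.95 tcpB [[  24.8 -136.4   26.6]] yaw -0.07 FB [ 0.3 -2.8  4.5] vel 0.002
```

Emit:
{"name": "step_arm", "arguments": {
  "series": [-1, 0, 0, -0.008, 0, -1, 0, 0, -0.008, 0]
}}

```text
clock: 7.15
tcp_pos: [0.4921, -0.2145, 0.0294]
orientation: [0.087, 0.996, 0.0, 0.001]
ft_force: [0.2, 0.1, -0.6]
finger_gap: -0.0004
```

```bash
python3 - <<'E'
from fit import *
st()
E
```

```text
t 7.15 tcpB [[  24.4 -136.2   29.4]] yaw -0.06 FB [ 0.1  0.1 -0.6] vel 0.012
```

Emit:
{"name": "step_arm", "arguments": {
  "series": [-1, 0, 0.025, 0, 0, -1, 0, 0.05, 0, 0, -1, 0, 0.075, 0, 0, -1, -0.002, 0.1, 0, 0, -1, -0.002, 0.125, 0, 0, -1, -0.004, 0.15, 0, 0, -1, -0.004, 0.175, 0, 0, -1, -0.004, 0.2, 0, 0]
}}

```text
clock: 7.95
tcp_pos: [0.5062, -0.1368, 0.0288]
orientation: [0.088, 0.996, -0.001, -0.0]
ft_force: [-6.5, -11.1, 11.8]
finger_gap: -0.0003
```

```bash
python3 - <<'E'
from fit import *
st()
W=read_camera("wrist"); cv2.imwrite("pics/w8.png",cv2.resize(np.ascontiguousarray(W["color"][:,:,::-1]),(800,600),interpolation=cv2.INTER_CUBIC))
T=read_camera("scene"); crop(T,255,155,335,230,8,"pics/s8.png")
E
```

```text
t 7.95 tcpB [[ 24.9 -57.1  28.8]] yaw -0.15 FB [ -4.5 -12.1  11.8] vel 0.206
```

View pics/w8.png

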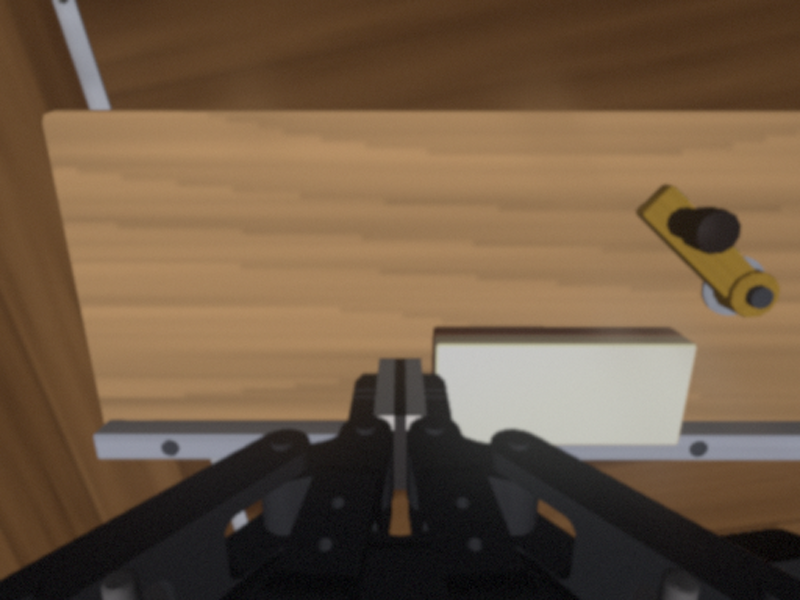

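View pics/s8.png

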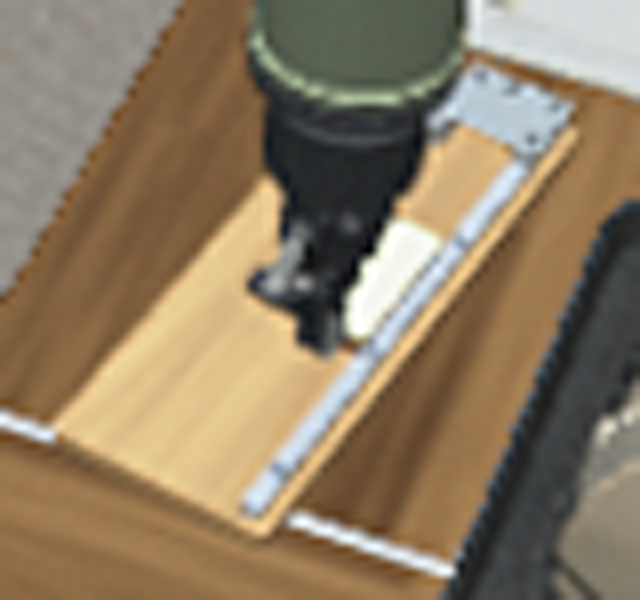

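Emit:
{"name": "step_arm", "arguments": {
  "series": [-1, 0, 0.025, 0, 0, -1, 0, 0.05, 0, 0, -1, 0, 0.07, 0, 0, -1, 0, 0.09, 0, 0, -1, 0, 0.11, 0, 0, -1, 0, 0.13, 0, 0, -1, 0, 0.15, 0, 0, -1, 0, 0.17, 0, 0]
}}

```text
clock: 8.85
tcp_pos: [0.5184, -0.0691, 0.0286]
orientation: [0.087, 0.996, -0.0, -0.0]
ft_force: [-3.1, -6.1, 7.4]
finger_gap: 0.0
```

```bash
python3 - <<'E'
from fit import *
st()
W=read_camera("wrist"); cv2.imwrite("pics/w9.png",cv2.resize(np.ascontiguousarray(W["color"][:,:,::-1]),(800,600),interpolation=cv2.INTER_CUBIC))
E
```

```text
t 8.85 tcpB [[25.2 11.6 28.6]] yaw -0.11 FB [-2.  -6.5  7.4] vel 0.166
```

View pics/w9.png

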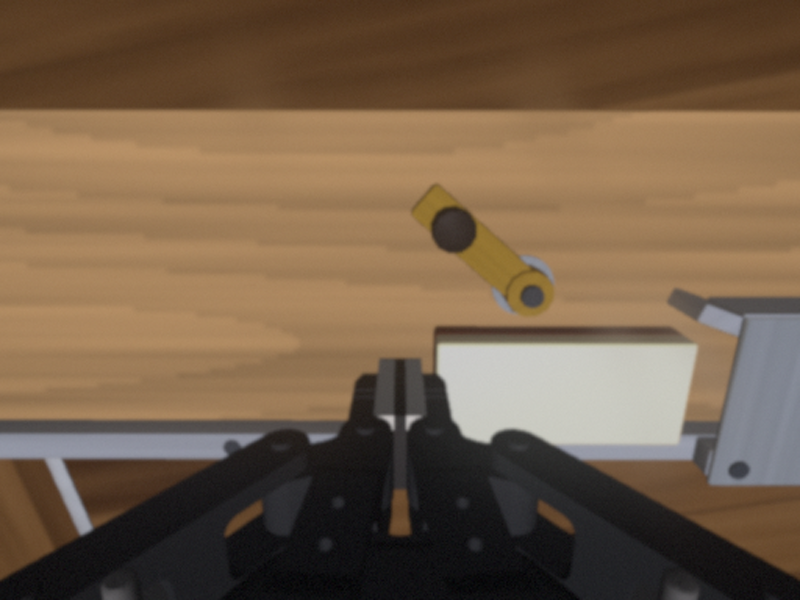

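Emit:
{"name": "step_arm", "arguments": {
  "series": [-1, 0, 0.012, 0, 0, -1, 0, 0.024, 0, 0, -1, 0, 0.036, 0, 0, -1, 0, 0.047, 0, 0, -1, 0, 0.058, 0, 0, -1, 0, 0.068, 0, 0, -1, 0, 0.078, 0, 0, -1, 0, 0.078, 0, 0]
}}

```text
clock: 9.7
tcp_pos: [0.5239, -0.0379, 0.0286]
orientation: [0.087, 0.996, -0.0, -0.0]
ft_force: [-1.9, -3.3, 6.1]
finger_gap: 0.0001
```

```bash
python3 - <<'E'
from fit import *
st()
W=read_camera("wrist"); cv2.imwrite("pics/w10.png",cv2.resize(np.ascontiguousarray(W["color"][:,:,::-1]),(800,600),interpolation=cv2.INTER_CUBIC))
E
```

```text
t 9.7 tcpB [[25.3 43.3 28.6]] yaw -0.05 FB [-1.3 -3.6  6.1] vel 0.007
```

View pics/w10.png

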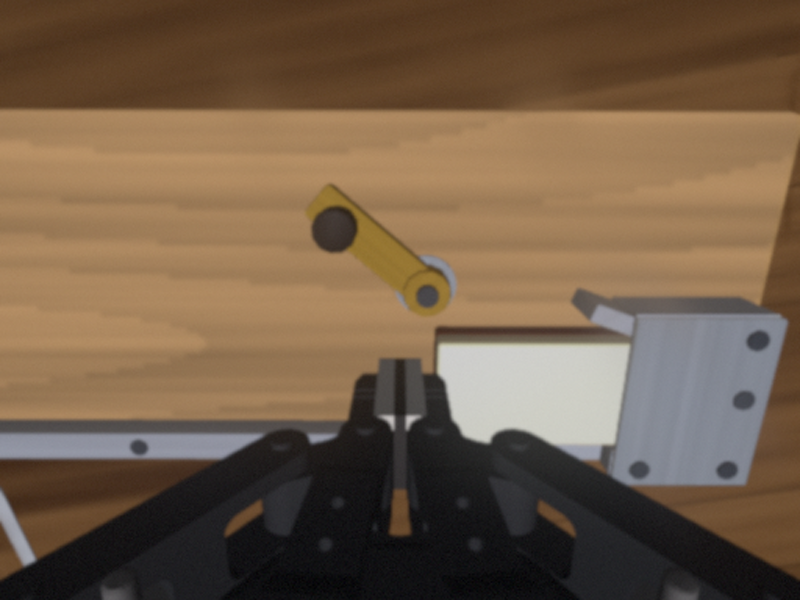

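Emit:
{"name": "step_arm", "arguments": {
  "series": [-1, 0, 0.006, 0, 0, -1, 0, 0.012, 0, 0, -1, 0, 0.018, 0, 0, -1, 0, 0.018, 0, 0]
}}

```text
clock: 10.15
tcp_pos: [0.5248, -0.0327, 0.0286]
orientation: [0.088, 0.996, -0.001, -0.0]
ft_force: [-3.6, -12.8, 6.0]
finger_gap: 0.0
```

```bash
python3 - <<'E'
from fit import *
st()
E
```

```text
t 10.15 tcpB [[25.3 48.6 28.6]] yaw -0.15 FB [ -1.4 -13.3   6. ] vel 0.005
```

Emit:
{"name": "step_arm", "arguments": {
  "series": [-1, 0, 0.005, 0, 0, -1, 0, 0.01, 0, 0, -1, 0, 0.01, 0, 0]
}}

```text
clock: 10.45
tcp_pos: [0.5262, -0.0285, 0.0293]
orientation: [0.088, 0.996, -0.001, 0.0]
ft_force: [-4.2, -11.9, 20.5]
finger_gap: -0.0002
```

```bash
python3 - <<'E'
from fit import *
st()
W=read_camera("wrist"); cv2.imwrite("pics/w11.png",np.ascontiguousarray(cv2.resize(W["color"][180:320,190:410,::-1].copy(),None,fx=3.6,fy=3.6,interpolation=cv2.INTER_CUBIC)))
E
```

```text
t 10.45 tcpB [[26.  53.  29.3]] yaw -0.15 FB [ -2.1 -12.4  20.5] vel 0.004
```

View pics/w11.png

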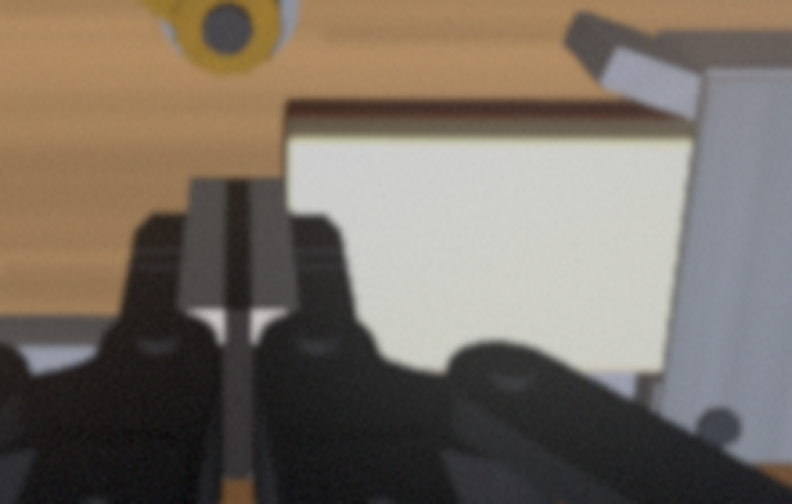

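```bash
python3 - <<'E'
from fit import *
W=read_camera("wrist")
k=lambda U,V:(190+(U+.5)/3.6-.5,180+(V+.5)/3.6-.5)
for n,uv,z in [("rear top",(288,138),.036),("rear bottom",(287,102),.020),("pivot",(227,28),.034),("plate front",(703,70),.041),("plate front",(672,330),.041),("rail-side", (500,372),.036)]:
    print(n,W2B(PB,ray(W,k(*uv),z)).round(1))
st()
E
```

```text
rear top [[ 8.  60.2 36. ]]
rear bottom [[ 9.1 60.8 20. ]]
pivot [[-6.7 52.2 34. ]]
plate front [[ -3.2 111.7  41. ]]
plate front [[ 34.  112.1  41. ]]
rail-side [[44.  90.7 36. ]]
t 10.55 tcpB [[26.  52.9 29.3]] yaw -0.15 FB [ -1.7 -12.5  20.1] vel 0.002
```

Emit:
{"name": "step_arm", "arguments": {
  "series": [-1, 0, 0, -0.02, 0, -1, 0, 0, -0.1, 0, -1, 0, -0.1, -0.2, 0, -1, 0.1, -0.1, -0.25, 0, -1, 0.1, -0.1, -0.25, 0, -1, 0.1, -0.1, -0.25, 0]
}}

```text
clock: 11.15
tcp_pos: [0.4798, -0.059, 0.1291]
orientation: [0.087, 0.996, 0.0, 0.001]
ft_force: [-0.2, -0.8, 0.2]
finger_gap: 0.0001
```

```bash
python3 - <<'E'
from fit import *
st()
W=read_camera("wrist"); cv2.imwrite("pics/w12.png",np.ascontiguousarray(cv2.resize(W["color"][60:235,200:460,::-1].copy(),None,fx=3,fy=3,interpolation=cv2.INTER_CUBIC)))
E
```

```text
t 11.15 tcpB [[-14.5  14.9 129.1]] yaw -0.03 FB [-0.1 -0.8  0.2] vel 0.045
```

View pics/w12.png

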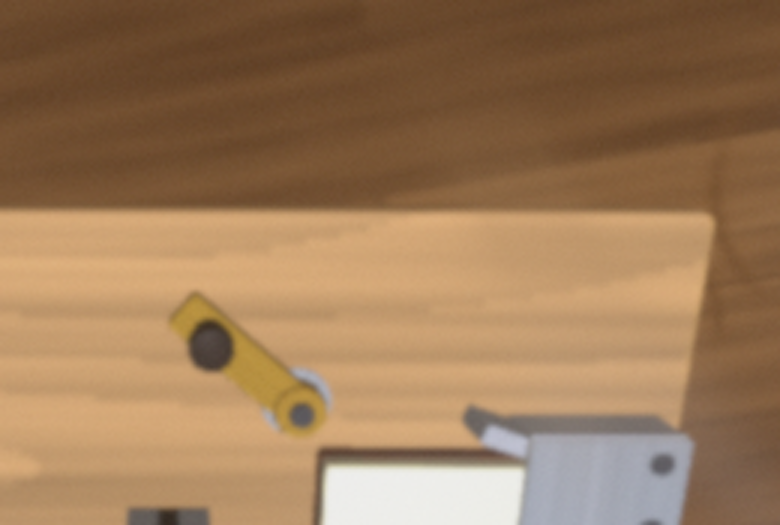

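```bash
python3 - <<'E'
from fit import *
W=read_camera("wrist")
k=lambda U,V:(200+(U+.5)/3-.5,60+(V+.5)/3-.5)
for n,uv,z in [("rear top",(326,463),.036),("rear top",(322,515),.036),("rear bottom",(320,449),.020),("pivot",(302,414),.034),("knob",(211,345),.048),("plate front",(526,435),.041),("plate front",(520,510),.041)]:
    print(n,W2B(PB,ray(W,k(*uv),z)).round(1))
st()
E
```

```text
rear top [[ 6.6 58.9 36. ]]
rear top [[22.2 58.6 36. ]]
rear bottom [[ 8.8 59.9 20. ]]
pivot [[-6.9 52.  34. ]]
knob [[-30.   26.4  48. ]]
plate front [[ -3.4 110.7  41. ]]
plate front [[ 18.4 111.5  41. ]]
t 11.25 tcpB [[-14.   14.8 128.1]] yaw -0.01 FB [ 0.1 -0.1 -0.1] vel 0.014
```

The rear end reads 58.7–60, where home is 60. I'll do a firm confirming push at a slightly lower height, so the finger can't ride onto the stone.

Emit:
{"name": "step_arm", "arguments": {
  "series": [-1, -0.1, 0.03, 0, 0, -1, -0.1, 0.03, 0.1, 0, -1, -0.1, 0.03, 0.2, 0, -1, -0.1, 0.03, 0.254, 0, -1, -0.1, 0.03, 0.254, 0, -1, -0.1, 0.05, 0.254, 0, -1, -0.1, 0.07, 0.254, 0, -1, -0.1, 0.078, 0.254, 0]
}}

```text
clock: 12.05
tcp_pos: [0.5256, -0.0348, 0.028]
orientation: [0.086, 0.996, 0.0, 0.001]
ft_force: [0.0, -0.9, -0.0]
finger_gap: 0.0002
```

```bash
python3 - <<'E'
from fit import *
st()
E
```

```text
t 12.05 tcpB [[26.5 46.7 28. ]] yaw 0.0 FB [ 0.2 -0.9 -0. ] vel 0.055
```

Emit:
{"name": "step_arm", "arguments": {
  "series": [-1, 0, 0, 0.003, 0, -1, 0, 0.003, 0.003, 0, -1, 0, 0.006, 0.003, 0, -1, 0, 0.006, 0.003, 0]
}}

```text
clock: 12.45
tcp_pos: [0.5251, -0.0346, 0.0259]
orientation: [0.087, 0.996, -0.0, 0.0]
ft_force: [0.4, -3.6, 3.4]
finger_gap: -0.0002
```

```bash
python3 - <<'E'
from fit import *
st()
E
```

```text
t 12.45 tcpB [[25.9 46.8 25.9]] yaw -0.12 FB [ 1.  -3.5  3.4] vel 0.004
```

Contact at y = 46.8. I'll press a little more.

Emit:
{"name": "step_arm", "arguments": {
  "series": [-1, 0, 0.004, 0, 0, -1, 0, 0.008, 0, 0, -1, 0, 0.008, 0, 0]
}}

```text
clock: 12.75
tcp_pos: [0.5253, -0.0338, 0.0259]
orientation: [0.089, 0.996, -0.001, 0.0]
ft_force: [-2.5, -18.0, 4.9]
finger_gap: -0.0003
```

```bash
python3 - <<'E'
from fit import *
st()
W=read_camera("wrist"); cv2.imwrite("pics/w13.png",np.ascontiguousarray(cv2.resize(W["color"][150:320,190:410,::-1].copy(),None,fx=3.5,fy=3.5,interpolation=cv2.INTER_CUBIC)))
E
```

```text
t 12.75 tcpB [[26.  47.6 25.9]] yaw -0.24 FB [  0.7 -18.2   4.9] vel 0.003
```

View pics/w13.png

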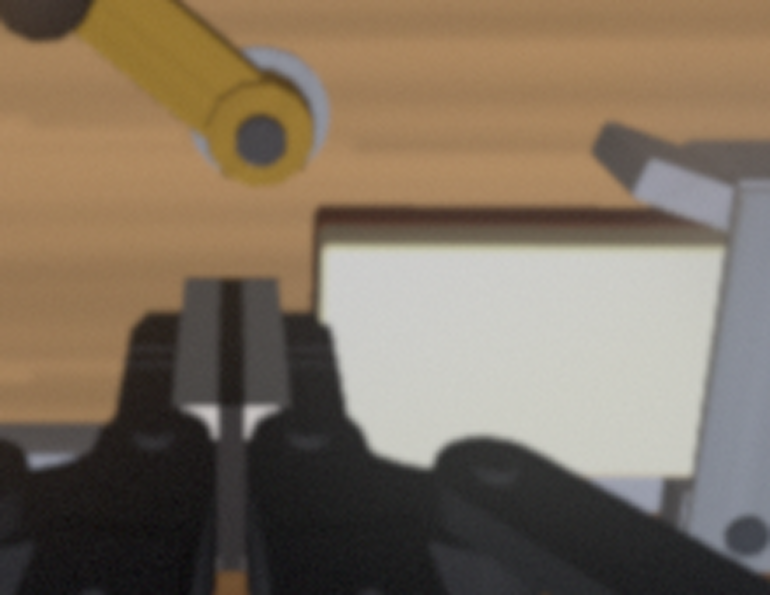

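That took 18 N for 0.8 mm of travel, so the stone is hard against the end stop. The image shows it square, with its rear end 2–3 mm past where the keeper bar will lie. Next I'll retreat and go to the knob.

Emit:
{"name": "step_arm", "arguments": {
  "series": [-1, 0, -0.03, 0, 0, -1, 0, -0.047, -0.03, 0, -1, 0, -0.047, -0.15, 0, -1, 0.1, -0.047, -0.16, 0, -1, 0.2, -0.047, -0.16, 0, -1, 0.205, -0.047, -0.12, 0, -1, 0.205, -0.047, -0.03, 0, -1, 0.205, -0.047, -0.018, 0]
}}

```text
clock: 13.6
tcp_pos: [0.4404, -0.035, 0.0315]
orientation: [0.087, 0.996, 0.0, -0.001]
ft_force: [-0.3, -0.9, 0.4]
finger_gap: 0.0
```

Emit:
{"name": "step_arm", "arguments": {
  "series": [-1, 0, 0, 0, 0]
}}

```text
clock: 13.7
tcp_pos: [0.4411, -0.0355, 0.033]
orientation: [0.087, 0.996, -0.0, -0.001]
ft_force: [0.2, 0.6, 0.2]
finger_gap: -0.0006
```

```bash
python3 - <<'E'
from fit import *
st()
W=read_camera("wrist"); cv2.imwrite("pics/w14.png",cv2.resize(np.ascontiguousarray(W["color"][:,:,::-1]),(800,600),interpolation=cv2.INTER_CUBIC))
E
```

```text
t 13.7 tcpB [[-56.6  31.5  33. ]] yaw -0.12 FB [0.1 0.7 0.2] vel 0.033
```

View pics/w14.png

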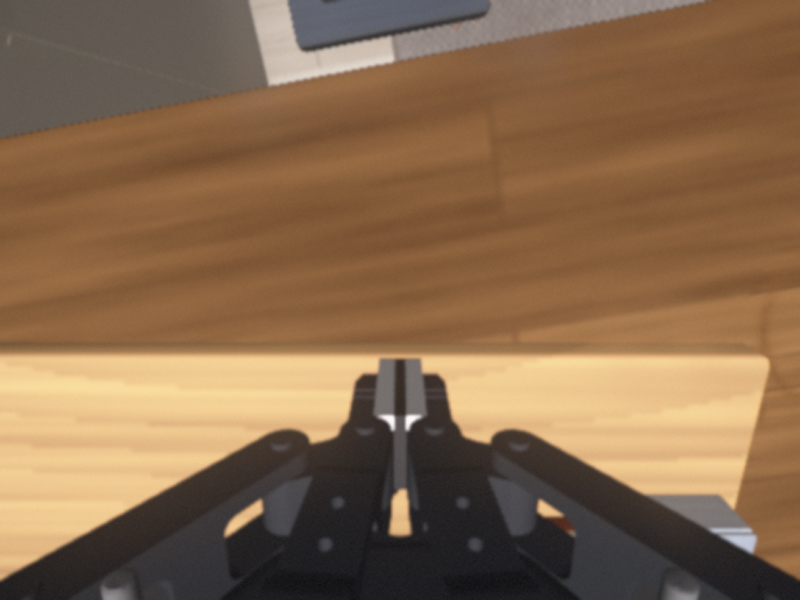

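Emit:
{"name": "step_arm", "arguments": {
  "series": [-1, -0.024, -0.005, 0, 0, -1, -0.048, -0.019, 0, 0, -1, -0.066, -0.026, 0, 0, -1, -0.083, -0.031, 0, 0, -1, -0.1, -0.034, 0, 0, -1, -0.114, -0.036, 0, 0, -1, -0.13, -0.043, 0, 0, -1, -0.13, -0.043, 0, 0]
}}

```text
clock: 14.55
tcp_pos: [0.4906, -0.0616, 0.0329]
orientation: [0.087, 0.996, -0.0, 0.0]
ft_force: [-0.3, -0.4, 0.7]
finger_gap: 0.0002
```

```bash
python3 - <<'E'
from fit import *
st()
W=read_camera("wrist"); cv2.imwrite("pics/w15.png",cv2.resize(np.ascontiguousarray(W["color"][:,:,::-1]),(800,600),interpolation=cv2.INTER_CUBIC))
T=read_camera("scene"); crop(T,255,155,335,230,8,"pics/s15.png")
E
```

```text
t 14.55 tcpB [[-3.4 14.2 32.9]] yaw -0.1 FB [-0.2 -0.5  0.7] vel 0.025
```

View pics/w15.png

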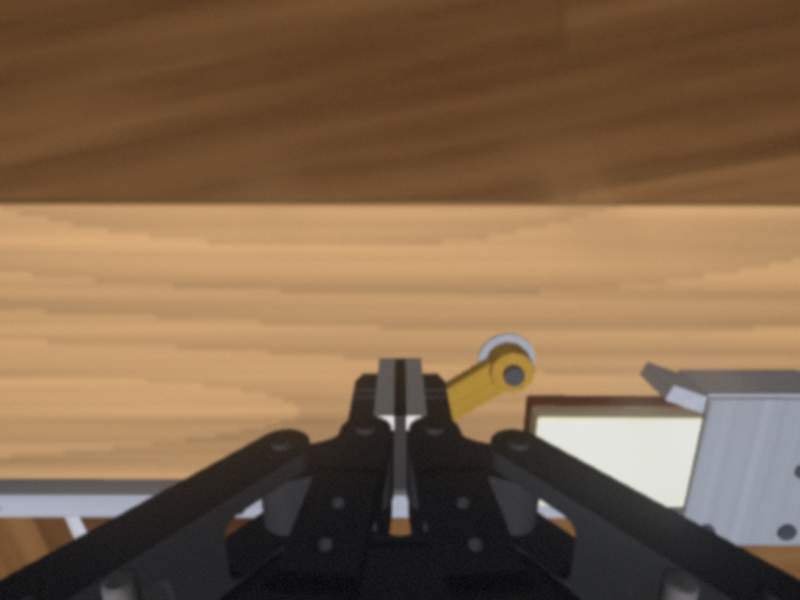

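View pics/s15.png

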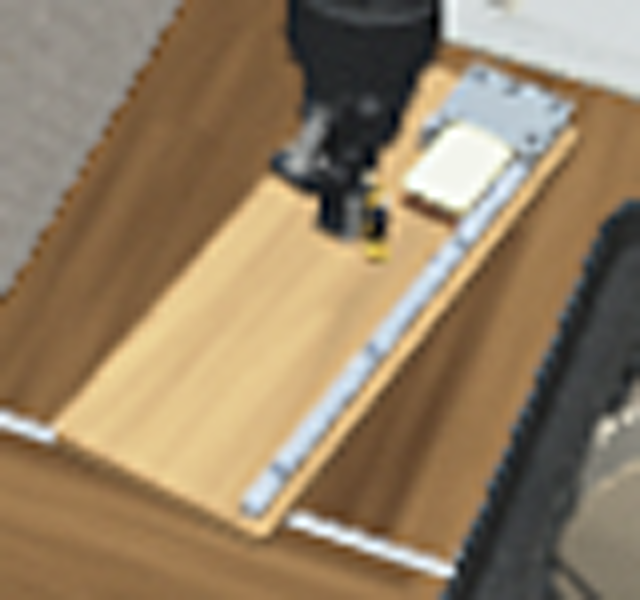

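Emit:
{"name": "step_arm", "arguments": {
  "series": [-1, 0.004, -0.028, 0, 0, -1, -0.03, -0.034, 0, 0, -1, -0.044, -0.02, 0, 0, -1, -0.053, -0.009, 0, 0, -1, -0.0635, 0.0045, 0, 0, -1, -0.072, 0.019, 0, 0, -1, -0.076, 0.032, 0, 0, -1, -0.076, 0.032, 0, 0]
}}

```text
clock: 15.45
tcp_pos: [0.522, -0.0528, 0.0328]
orientation: [0.087, 0.996, 0.0, -0.0]
ft_force: [0.0, 0.9, -0.1]
finger_gap: 0.0002
```

```bash
python3 - <<'E'
from fit import *
st()
W=read_camera("wrist"); cv2.imwrite("pics/w16.png",cv2.resize(np.ascontiguousarray(W["color"][:,:,::-1]),(800,600),interpolation=cv2.INTER_CUBIC))
E
```

```text
t 15.45 tcpB [[26.  28.3 32.8]] yaw -0.02 FB [-0.1  0.9 -0.1] vel 0.013
```

View pics/w16.png

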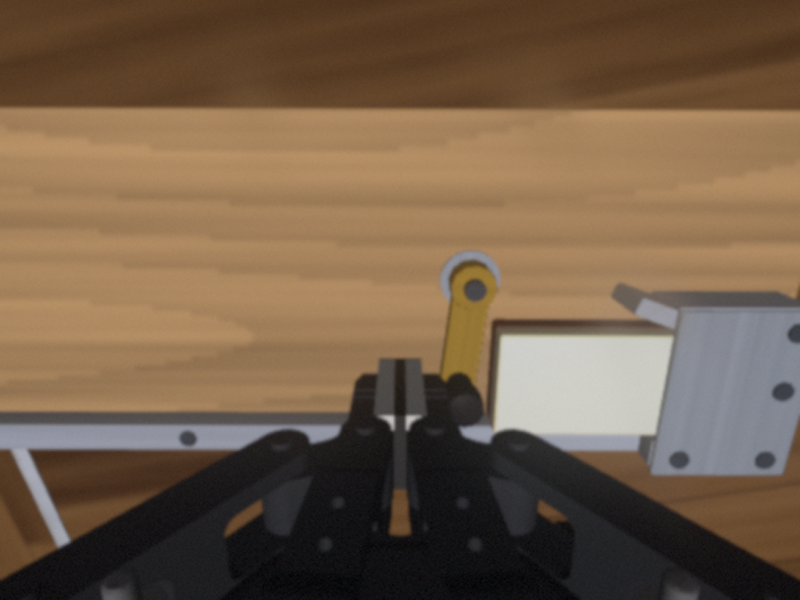

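Nearly shut: the bar runs from the pivot at (473,288) to the knob at (465,400). I'll keep pushing +y gently until it reaches its stop.

Emit:
{"name": "step_arm", "arguments": {
  "series": [-1, 0, 0.006, 0, 0, -1, 0, 0.012, 0, 0, -1, 0, 0.018, 0, 0, -1, 0, 0.018, 0, 0]
}}

```text
clock: 15.9
tcp_pos: [0.5229, -0.0481, 0.0329]
orientation: [0.088, 0.996, -0.001, -0.0]
ft_force: [-0.6, -10.2, 0.7]
finger_gap: 0.0002
```

```bash
python3 - <<'E'
from fit import *
st()
E
```

```text
t 15.9 tcpB [[26.1 33.1 32.9]] yaw -0.16 FB [  1.1 -10.2   0.7] vel 0.004
```

Emit:
{"name": "step_arm", "arguments": {
  "series": [-1, 0, -0.03, 0, 0, -1, 0, -0.06, 0, 0, -1, 0, -0.06, -0.1, 0, -1, 0, -0.06, -0.2, 0, -1, 0.05, -0.06, -0.3, 0, -1, 0.1, -0.06, -0.4, 0, -1, 0.1, -0.06, -0.4, 0, -1, 0.1, -0.06, -0.4, 0]
}}

```text
clock: 16.7
tcp_pos: [0.4797, -0.0637, 0.1937]
orientation: [0.087, 0.996, 0.0, 0.001]
ft_force: [0.9, -0.1, -0.6]
finger_gap: -0.0002
```

```bash
python3 - <<'E'
from fit import *
st()
W=read_camera("wrist")
crop(W,180,110,400,240,3.6,"pics/w17.png")
S=read_camera("scene"); crop(S,255,155,335,230,8,"pics/s17.png")
import pickle; pickle.dump(W,open("w17.pkl","wb"))
E
```

```text
t 16.7 tcpB [[-13.7  10.3 193.7]] yaw -0.1 FB [ 0.9  0.1 -0.6] vel 0.05
```

View pics/w17.png

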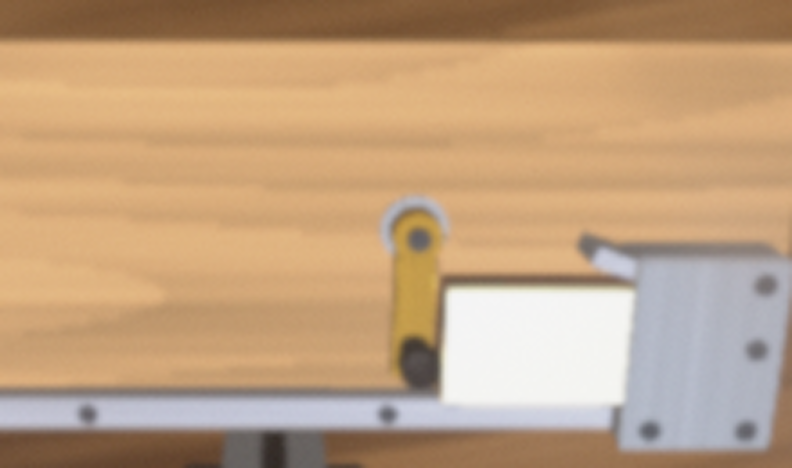

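View pics/s17.png

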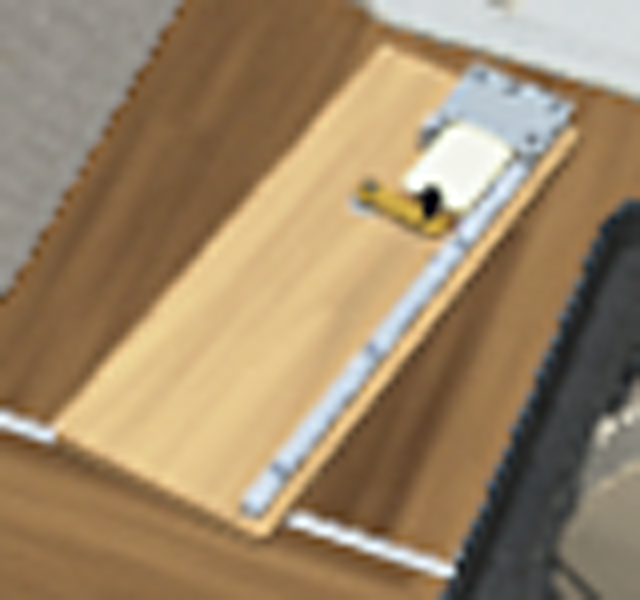

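```bash
python3 - <<'E'
from fit import *
import pickle; W=pickle.load(open("w17.pkl","rb"))
k=lambda U,V:(180+(U+.5)/3.6-.5,110+(V+.5)/3.6-.5)
for n,uv,z in [("rear top",(444,290),.036),("rear top",(440,402),.036),("pivot",(419,239),.034),("knob",(421,363),.048),("bar left edge a",(392,265),.029),("bar left b",(390,370),.029),("plate",(636,260),.041),("plate",(622,440),.041),("rail",(200,393),.03),("rail",(350,393),.03),("stone railside",(540,405),.036)]:
    print(n,W2B(PB,ray(W,k(*uv),z)).round(1))
st()
E
```

```text
rear top [[ 7.9 59.5 36. ]]
rear top [[42.4 59.8 36. ]]
pivot [[-6.6 52.1 34. ]]
knob [[25.3 52.1 48. ]]
bar left edge a [[ 2.5 45.3 29. ]]
bar left b [[35.1 45.7 29. ]]
plate [[ -2.4 111.6  41. ]]
plate [[ 52.4 112.7  41. ]]
rail [[ 42. -11.  30.]]
rail [[42.1 33.8 30. ]]
stone railside [[43.5 89.3 36. ]]
t 16.8 tcpB [[-14.   10.2 192.3]] yaw -0.1 FB [ 0.3  0.6 -0. ] vel 0.017
```

```bash
python3 - <<'E'
from cell import manip, telemetry
print(manip.job_done()); print(telemetry.observe()["clock"])
E
```

```text
the job is handed in; nothing more can be done
None
the job is handed in; nothing more can be done
```

I set up the sharpening board and handed the job in at about 17 s. The stone is flush on the rail and in the pocket against the end stop, and the keeper is shut behind it.

**What I did**
- **To the rail:** I pushed the stone sideways with half-open fingertips until it sat flush, stopping at about 8 N.
- **Into the pocket:** I slid it along the rail with shut fingertips. A confirming push at the end took 18 N for 0.8 mm of travel, so it was hard against the stop.
- **Keeper:** I pushed it round by the knob until it stopped at about 10 N. It only needs 1.2 N to move.

**Last checks, from the wrist camera with the gripper clear**
- **Stone:** its rear end reads y = 59.5 and 59.8 mm at its two corners, where home is 60. Its rail side reads x = 43.5 mm, where the rail face is at 44.
- **Keeper:** the knob and pivot both read y = 52.1 mm, an angle of about 0 to 0.01 rad.
- **Disagreement:** the rail edge itself read x = 42 mm instead of 44. The board fits from the three cameras also differed by several millimetres, so I relied on contact forces for the final positions.

**What went less well:** near the end of the first pocket push, a finger rode about 4 mm onto the stone's rear top edge, pressing down with about 20 N. I lifted straight off and did the confirming push at a lower height. The pictures after that show the stone flat and square.

I made no contact with the knife, tumbler or lemon, but I took no picture of them at the end to confirm that.

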